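# Cover two glued-up bats with their matching pressing boards

### The arm

A 7-joint arm with a two-finger parallel gripper is mounted at the origin on the work surface. World frame = base frame: x ahead of the robot, y to its left, z up, the work surface at z = 0. Lengths are in m, angles in rad, forces in N, time in s.
With the tool pointing down it reaches from about 0.35 to 0.9 m from the base axis. Payload 8.1 kg.
Tool frame: the origin (TCP) lies on the centre line of the jaws, within the pads' length; the fingertips stand 19 mm ahead of it and the grasp point (between the pads) is the TCP (arm.tip_reach is the distance from the TCP to the fingertips, in m); z points along the fingers, y is the line along which they close (so a half turn about z gives the same grasp; the last joint's range is limited). The gripper opens to 92 mm and grips with 3 to 60 N. Pads are 19 mm wide; open, the fingers measure 130 mm over their backs; the gripper's body (75 mm by 190 mm) begins 47 mm behind the grasp point.
Start: joints at [-1.322, 0.434, 0.025, 1.573, -0.012, 1.134, -0.075], TCP at [0.215, 0.587, 0.246] pointing down, gripper open.
Joint ranges: [-2.62, 2.62], [-0.44, 2.09], [-1.27, 1.32], [0.08, 2.57], [-1.32, 4.46], [0.12, 2], [-2.74, 2.74]. Speed limits (rad/s): [2.22, 2.22, 3.01, 3.01, 3.14, 3.14, 3.14].

### API

Orientations are given as a rotation vector (axis times angle).
In Python, from cell import arm gives the robot as it stands.
- The arm moves only by the tool arm_command, never from a script. Its argument "targets" is a list that holds one entry, the list of rows, each a list of 6 numbers: the shift along the tool's x, y, z in m, then the turn, a rotation vector about the tool's x, y, z in rad. A call has 1 to 10 rows; each row shifts and turns the commanded pose from where the row before left it, along the tool's axes as they then stand; what a row does not reach is not made up. A row lasts 1/8 s, in which the tool goes at most 62.5 mm and 10.7 degrees, less where a joint would pass 70% of its speed; a pose out of reach is approached as far as the arm can. A call with a gripper value outside its range is refused whole. "jaw" is the finger opening in m, from 0 to 0.0918, set as the call begins (left out, the last holds). The fingers move at their own pace and stop on an object; "newtons" is the grip in N (left out, the last holds). Time passes only in rows, so rows that do not move let the fingers close. It gives the time, the measured TCP pose, the force, the opening and the grip force at its end, in the units of the state.
- arm.observe(): the state, without advancing time (a new reading comes with each control period).
- arm.get_image(name): name is "side" or "top"; returns a dict with "pixels" (400x640x3 uint8, red, green, blue), "z_map" (400x640 float32, m along the optical axis (not along the pixel's ray), 0 where there is no reading), "fx", "fy", "cx", "cy" (pixels), "dist" ([k1, k2, p1, p2, k3] as OpenCV has them; the pictures are not rectified), "xyz" and "rotation" of the camera in the world. Camera axes: x right, y down, z forward; pixel columns grow to the right and rows downward; lengths in m; the calibration is good to about 2 mm. A picture is of the moment at which its call begins.
- arm.sign_off(): hands the job in; it is judged then, once.
The state is a dict: "clock": time; "joints": joint angles; "dq": joint speeds; "joint_efforts": joint torques, N m; "position": TCP position; "ee_rot": TCP orientation; "force": force on the tool from outside, world axes, zero at the start; "ft_torque": the same for the moment, N m; "width": opening from 0.0 (shut) to 1.0 (fully open); "gripper_force": force on a finger pad.
Only numpy, scipy, OpenCV 4.12 (cv2) and the standard library are available. Lean on these libraries where they do the work, as an engineer would, in place of code of your own. Each camera call takes 0.05 s, during which the arm holds its last target. There are 200 camera calls.

### The job

Two bare wooden bats lie fixed on their lower pressing boards, one with a round blade and one with a squared blade. Take the loose top boards (the ones with a grip bar) and lay on each blade the one of the same shape and size, flat and with its edges flush with the blade all round; set them down rather than drop them. Leave the top board that fits neither blade, and everything else on the counter, where it lies.

Things in the scene. Friction and masses are not known exactly. Their poses are not given: they have to be found in the camera images.
- station_round: Fixed fixture: bat with a round blade, 150 mm in diameter and 6 mm thick, on a 20 mm lower board of the same outline. Origin: on the counter below the blade centre; x along the handle, away from the blade, z up. Blade face at z = 26 mm; the handle (95 long, 30 wide, top at z = 36 mm) starts 90 mm from the origin.
- station_square: Fixed fixture: bat with a squared blade, 160 mm along x by 124 mm along y with rounded corners, 6 mm thick, on a 20 mm lower board of the same outline. Origin: on the counter below the blade centre; x along the handle, away from the blade, z up. Blade face at z = 26 mm; the handle (95 long, 30 wide, top at z = 36 mm) starts 95 mm from the origin.
- top_round: Top board with a round outline, 150 mm in diameter. Maple board 18 mm thick with a grip bar along its middle: 100 mm long (along x), 34 mm wide (y), 30 mm tall, its top 48 mm above the board's underside. Loose, about 0.26 kg. Origin: centre of the underside; z up, x along the grip bar.
- top_square: Top board with a squared outline, 160 mm along x by 124 mm along y with rounded corners. Maple board 18 mm thick with a grip bar along its middle: 100 mm long (along x), 34 mm wide (y), 30 mm tall, its top 48 mm above the board's underside. Loose, about 0.28 kg. Origin: centre of the underside; z up, x along the grip bar.
- top_small: Top board with a small round outline, 112 mm in diameter, that fits neither bat. Maple board 18 mm thick with a grip bar along its middle: 80 mm long (along x), 34 mm wide (y), 30 mm tall, its top 48 mm above the board's underside. Loose, about 0.16 kg. Origin: centre of the underside; z up, x along the grip bar.
- dome: Bystander: green glass dome weight, 68 mm in diameter, 48 mm tall. Origin: centre of its underside.
- mallet: Bystander: rubber-tipped wooden mallet lying flat, about 245 mm long, 108 mm over the head, 44 mm tall. Origin: under it, 60 mm from the head's middle; x points to the head.
- board_low: Bystander: lower of two stacked plain maple boards, 120 x 170 x 20 mm. Origin: centre of its underside.
- board_high: Bystander: upper of the two stacked plain boards, 120 x 170 x 20 mm. Origin: centre of its underside.
- glue: Bystander: upright glue jar, 60 mm in diameter, 90 mm tall. Origin: centre of its underside.
- brush: Bystander: glue brush lying flat, x along it. Origin: under it.
- handle_blank: Bystander: wooden handle blank lying flat, 100 x 30 x 22 mm. Origin: centre of its underside.
There are look-alikes about, which are no part of the job. Leave any red look-alike of the top_round alone.

How it is judged:
At the end, for the whole second after the job is handed in: The round top board lies flat and at rest on the round blade and the squared one on the squared blade, each centred within 8 mm; the squared board's long side is within 7 degrees of the blade's (either way round). The small top board and all bystanders are within 30 mm of where they started (horizontal distance between top_round and station_round below 0.008 m and z of top_round in the frame of station_round between 0.022 and 0.03 m and angle between each of top_round, top_square's own z axis and vertical below 0.05 rad and linear speed of each of top_round, top_square below 0.02 m/s and contact force between top_round and station_round above 0.3 N and horizontal distance between top_square and station_square below 0.008 m and z of top_square in the frame of station_square between 0.022 and 0.03 m and contact force between top_square and station_square above 0.3 N and angle between the x axis of top_square and the x axis of station_square, either way round below 0.12 rad and distance of each of top_small, dome, mallet, board_low, board_high, glue, brush, handle_blank from where it was at the start of the episode below 0.03 m); the robot touches nothing.
It fails at once if a top board is let go more than about 20 mm above a blade (dropped) ((horizontal distance between top_round and station_round below 0.06 m and z of top_round in the frame of station_round above 0.046 m and contact force between the fingers and top_round below 0.01 N) or (horizontal distance between top_round and station_square below 0.06 m and z of top_round in the frame of station_square above 0.046 m and contact force between the fingers and top_round below 0.01 N) or (horizontal distance between top_square and station_round below 0.06 m and z of top_square in the frame of station_round above 0.046 m and contact force between the fingers and top_square below 0.01 N) or (horizontal distance between top_square and station_square below 0.06 m and z of top_square in the frame of station_square above 0.046 m and contact force between the fingers and top_square below 0.01 N)).
It fails at once if the small top board or a bystander is moved more than 30 mm (distance of any of top_small, dome, mallet, board_low, board_high, glue, brush, handle_blank from where it was at the start of the episode above 0.03 m).
It also fails if it takes over 54 s, if anything falls off the work surface, if the arm or the gripper's body presses on something with over 40 N, if the wrist force passes 120 N, or if a joint passes its speed limit or range.

## Working session

There is one attempt and no reset: what is moved stays moved. The work goes in short steps, Python scripts to look and compute and a tool call to move; the robot and the scene stay as the last step left them, time stands still between calls to the robot, and variables do not carry over. Pictures are saved under pics/ and viewed, at most 10 in all, crops included, and the job is handed in when it is done.

Besides the shell and the picture viewer there is one more tool, called after "Emit:" as name(argument=value, ...), one argument or row to a line, values as JSON. arm_command: Moves the arm, as the interface text tells. Its arguments: {"type":"object","properties":{"targets":{"type":"array","items":{"type":"array","items":{"type":"array","items":{"type":"number"}}}},"jaw":{"type":"number"},"newtons":{"type":"number"}},"required":["targets"]}

```bash
mkdir -p pics; ls; cat > h.py <<'E'
import numpy as np, cv2
from cell import arm
def cap(n,save=None):
    im=arm.get_image(n)
    if save: cv2.imwrite(f'pics/{save}.png',im['pixels'][:,:,::-1])
    return im
def cloud(im):
    h,w=im['z_map'].shape
    K=np.array([[im['fx'],0,im['cx']],[0,im['fy'],im['cy']],[0,0,1]])
    u,v=np.meshgrid(np.arange(w),np.arange(h))
    p=cv2.undistortPoints(np.stack([u,v],-1).reshape(-1,1,2).astype(np.float64),K,np.array(im['dist'],float)).reshape(h,w,2)
    z=im['z_map'].astype(float)
    c=np.dstack([p[...,0]*z,p[...,1]*z,z])
    R=np.array(im['rotation'],float)
    if R.shape!=(3,3): R=cv2.Rodrigues(R)[0]
    W=c@R.T+np.array(im['xyz']); W[z==0]=np.nan
    return W
E
python3 - <<'E'
from h import *
a=cap('top','top1');b=cap('side','side1')
print(arm.observe())
for i in(a,b): print(i['xyz'],i['rotation'],i['fx'])
np.savez('s1.npz',wa=cloud(a),wb=cloud(b),pa=a['pixels'],pb=b['pixels'])
E
```

```text
pics
{'clock': 0.1, 'joints': array([-1.32160328,  0.43513973,  0.02497566,  1.57394328, -0.01161079,
        1.13397625, -0.07510018]), 'dq': array([ 0.00087502, -0.0023018 ,  0.00039329, -0.00320493,  0.00113837,
       -0.00088787,  0.00222498]), 'joint_efforts': array([ 3.41314088e-03, -6.69119596e+01,  9.88342054e-01, -3.15142679e+01,
       -6.04368397e-02,  3.73856595e-02,  4.98876307e-05]), 'position': array([0.21527074, 0.58633964, 0.24505618]), 'ee_rot': array([-5.49845591e-01, -3.09297867e+00,  2.06715477e-03]), 'force': array([ 0.65876072, -0.35854434, -0.09522403]), 'ft_torque': array([0.0303638 , 0.01658341, 0.00907642]), 'gripper_force': 0.0, 'width': 0.9974550180466465}
[ 0.42220855 -0.00513643  1.30531931] [-2.17369112  2.21321115 -0.03359663] 366.12072067677383
[ 0.28123785 -0.86455508  0.85009487] [-2.28083654  0.30049261 -0.11930873] 398.7397771274343
```

View pics/top1.png

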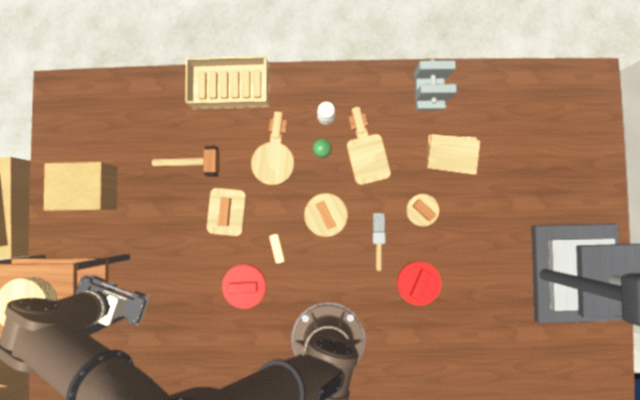

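View pics/side1.png

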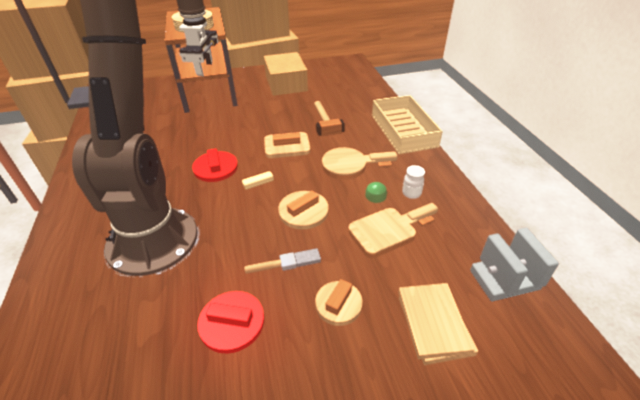

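Top view: top_square is at (226,212), top_round at (326,215) and top_small at (423,210). station_round is at (273,163) and station_square at (368,158). The red discs at (244,287) and (419,284) are look-alikes to leave alone. The maple round board at (326,215) is larger than the one at (423,210), so I'll check their sizes by measurement.

```bash
cat > m.py <<'E'
from h import *
def rect(P):
    (c,s,a)=cv2.minAreaRect((P*1000).astype(np.float32)); 
    if s[0]<s[1]: s=s[::-1]; a+=90
    return np.round(c,1),np.round(s,1),round((a+90)%180-90,1)
def meas(W,px,seed,r,zlo,zhi):
    hsv=cv2.cvtColor(px,cv2.COLOR_RGB2HSV)
    v,u=np.mgrid[:W.shape[0],:W.shape[1]]
    m=(np.hypot(u-seed[0],v-seed[1])<r)&(W[...,2]>zlo)&(W[...,2]<zhi)
    m=m.astype(np.uint8); n,l,st,_=cv2.connectedComponentsWithStats(m)
    if n<2: return None
    k=1+np.argmax(st[1:,4]); P=W[l==k]
    return P
E
python3 - <<'E'
from m import *
d=np.load('s1.npz');W=d['wa'];px=d['pa']
for n,s,r in [('tsq',(226,212),32),('tro',(326,215),32),('tsm',(423,210),28)]:
    P=meas(W,px,s,r,.012,.1); B=meas(W,px,s,r,.038,.1)
    print(n,'z',np.round(np.percentile(P[:,2],[20,50,90,98])*1000,1)); c=cv2.minEnclosingCircle((P[:,:2]*1000).astype(np.float32))
    print(' board',rect(P[:,:2]),np.round(c[0],1),round(c[1],1),'bar',rect(B[:,:2]),'barz',np.median(B[:,2]))
for n,s,r in [('sro',(273,163),24),('ssq',(368,158),30)]:
    P=meas(W,px,s,r,.018,.031); 
    c=cv2.minEnclosingCircle((P[:,:2]*1000).astype(np.float32))
    print(n,'z',np.round(np.percentile(P[:,2],[5,50,95])*1000,1),rect(P[:,:2]),np.round(c[0],1),round(c[1],1))
p=d['pa'][90:270,190:480]; cv2.imwrite('pics/crop1.png',cv2.resize(p[:,:,::-1],None,fx=2.75,fy=2.75,interpolation=cv2.INTER_CUBIC))
E
```

```text
tsq z [16.4 18.9 47.4 51.3]
 board (array([453.6, 354.3]), array([160.3, 126.9]), -6.3) [453.6 355.2] 93.1 bar (array([453.6, 354. ]), array([100.2,  35.1]), -5.7) barz 0.04748077722642474
tro z [16.5 19.1 47.9 52.1]
 board (array([436.6,   4.1]), array([148.2, 147. ]), -76.1) [436.7   4.2] 74.8 bar (array([436.6,   4.1]), array([100. ,  33.9]), 25.9) barz 0.04783611835763235
tsm z [16.8 19.8 49.1 52. ]
 board (array([ 447.5, -337.8]), array([112.5, 105.6]), 89.1) [ 447.1 -338.2] 56.7 bar (array([ 447.3, -338. ]), array([79.6, 35.9]), 46.8) barz 0.0479553069074905
sro z [21.5 25.9 29.9] (array([621.3, 186.5]), array([146.3, 145.4]), 40.1) [626.8 182.7] 80.4
ssq z [21.8 25.9 29.7] (array([ 642.6, -146.9]), array([187. , 124.5]), 12.8) [ 637.4 -147.1] 99.7
```

View pics/crop1.png

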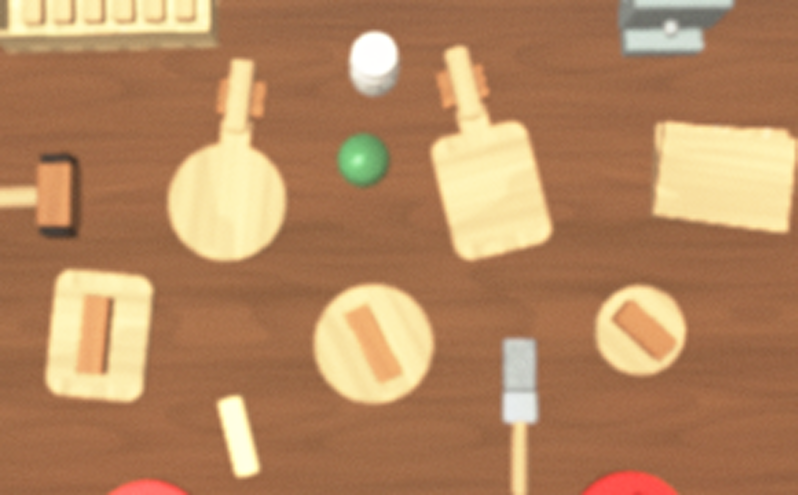

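The enlarged crop confirms the choice: the plain maple round board at crop (373,343) measures 149 mm, so it is top_round. The one at (640,330) is 112 mm, so it is top_small. The red ones are excluded. Next I'll measure the blades without their handles.

```bash
cat >> m.py <<'E'
def blade(W,seed,r,k=15,zlo=.019,zhi=.033):
    v,u=np.mgrid[:W.shape[0],:W.shape[1]]
    m=((np.hypot(u-seed[0],v-seed[1])<r)&(W[...,2]>zlo)&(W[...,2]<zhi)).astype(np.uint8)
    m=cv2.morphologyEx(m,cv2.MORPH_CLOSE,np.ones((3,3),np.uint8))
    m=cv2.morphologyEx(m,cv2.MORPH_OPEN,cv2.getStructuringElement(cv2.MORPH_ELLIPSE,(k,k)))
    return W[(m>0)&(np.abs(W[...,2]-(zlo+zhi)/2)<.02)]
E
python3 - <<'E'
from m import *
d=np.load('s1.npz');W=d['wa']
for n,s in [('sro',(273,163)),('ssq',(368,158))]:
    P=blade(W,s,38)[:,:2]
    print(n,rect(P),np.round(P.mean(0)*1000,1),'area',len(P))
# handle line direction via z>.03 points
for n,s in [('sro',(278,122)),('ssq',(358,120))]:
    P=meas(W,d['pa'],s,16,.030,.045)[:,:2]; print('handle',rect(P))
o=arm.observe(); R=cv2.Rodrigues(o['ee_rot'])[0]; print(np.round(R,3))
E
```

```text
sro (array([622.2, 186.7]), array([145. , 144.4]), -46.0) [622.1 186.4] area 1381
ssq (array([ 633.1, -148.9]), array([167.5, 125.3]), 13.4) [ 630.3 -149.5] area 1575
handle (array([758.6, 167.1]), array([94.2, 30.5]), -7.7)
handle (array([ 768.2, -117.7]), array([92.9, 30.6]), 13.6)
[[-0.939  0.345 -0.   ]
 [ 0.345  0.939 -0.001]
 [-0.    -0.001 -1.   ]]
```

Emit:
arm_command(
  targets=[
    [[-0.038, -0.017, 0, 0, 0, 0], [-0.038, -0.017, 0, 0, 0, 0], [-0.038, -0.017, 0, 0, 0, 0], [-0.038, -0.017, 0, 0, 0, 0], [-0.038, -0.017, 0, 0, 0, 0], [-0.038, -0.017, 0, 0, 0, 0], [-0.038, -0.017, 0, 0, 0, 0], [-0.038, -0.017, 0, 0, 0, 0], [0, 0, 0, 0, 0, -0.124], [0, 0, 0, 0, 0, -0.124]],
  ],
  jaw=0.09,
  newtons=35,
)

```text
clock: 1.35
position: [0.4542, 0.3535, 0.2453]
ee_rot: [-0.159, -3.137, 0.001]
force: [0.5, 0.4, 0.6]
width: 0.981
gripper_force: 0.0
```

Emit:
arm_command(
  targets=[
    [[0, 0, 0.035, 0, 0, 0], [0, 0, 0.035, 0, 0, 0], [0, 0, 0.035, 0, 0, 0], [0, 0, 0.035, 0, 0, 0], [0, 0, 0.025, 0, 0, 0], [0, 0, 0.02, 0, 0, 0], [0, 0, 0.01, 0, 0, 0], [0, 0, 0.008, 0, 0, 0], [0, 0, 0, 0, 0, 0]],
  ],
)

```text
clock: 2.48
position: [0.4538, 0.3542, 0.0426]
ee_rot: [-0.163, -3.137, 0.0]
force: [0.2, -0.4, -0.2]
width: 0.981
gripper_force: 0.0
```

Emit:
arm_command(
  targets=[
    [[0, 0, 0, 0, 0, 0], [0, 0, 0, 0, 0, 0], [0, 0, 0, 0, 0, 0], [0, 0, 0, 0, 0, 0], [0, 0, 0, 0, 0, 0], [0, 0, 0, 0, 0, 0], [0, 0, 0, 0, 0, 0], [0, 0, 0, 0, 0, 0]],
  ],
  jaw=0.02,
  newtons=35,
)

```text
clock: 3.48
position: [0.4539, 0.3543, 0.0427]
ee_rot: [0.163, 3.137, 0.0]
force: [0.3, -0.1, 0.2]
width: 0.368
gripper_force: 35.0
```

Emit:
arm_command(
  targets=[
    [[0, 0, -0.02, 0, 0, 0], [0, 0, -0.03, 0, 0, 0], [0, 0, -0.04, 0, 0, 0], [0, 0, -0.03, 0, 0, 0], [0, 0, -0.01, 0, 0, 0], [0, 0, 0, 0, 0, -0.113], [0, 0, 0, 0, 0, -0.113], [0, 0, 0, 0, 0, -0.112], [0, 0, 0, 0, 0, 0]],
  ],
)

```text
clock: 4.6
position: [0.4534, 0.3537, 0.1714]
ee_rot: [0.365, -3.118, 0.002]
force: [0.5, 0.3, -3.4]
width: 0.368
gripper_force: 35.0
```

Emit:
arm_command(
  targets=[
    [[-0.002, -0.02, 0, 0, 0, 0], [-0.004, -0.038, 0, 0, 0, 0], [-0.004, -0.04, 0, 0, 0, 0], [-0.004, -0.04, 0, 0, 0, 0], [-0.004, -0.04, 0, 0, 0, 0], [-0.004, -0.04, 0, 0, 0, 0], [-0.004, -0.04, 0, 0, 0, 0], [-0.004, -0.04, 0, 0, 0, 0], [-0.004, -0.04, 0, 0, 0, 0], [-0.004, -0.04, 0, 0, 0, 0]],
  ],
)

```text
clock: 5.85
position: [0.5783, -0.0073, 0.1724]
ee_rot: [0.362, -3.12, 0.001]
force: [0.4, -0.2, -2.8]
width: 0.369
gripper_force: 35.0
```

Emit:
arm_command(
  targets=[
    [[-0.004, -0.04, 0, 0, 0, 0], [-0.004, -0.04, 0, 0, 0, 0], [-0.004, -0.04, 0, 0, 0, 0], [-0.004, -0.025, 0, 0, 0, 0], [-0.002, -0.008, 0, 0, 0, 0], [0, 0, 0, 0, 0, 0], [0, 0, 0, 0, 0, 0]],
  ],
)

```text
clock: 6.72
position: [0.6312, -0.1476, 0.1726]
ee_rot: [0.369, -3.119, -0.002]
force: [-0.1, -0.7, -2.4]
width: 0.37
gripper_force: 35.0
```

Emit:
arm_command(
  targets=[
    [[0.002, -0.002, 0.02, 0, 0, 0], [0, 0, 0.03, 0, 0, 0], [0, 0, 0.025, 0, 0, 0], [0, 0, 0.015, 0, 0, 0], [0, 0, 0.009, 0, 0, 0], [0, 0, 0, 0, 0, 0], [0, 0, 0, 0, 0, 0]],
  ],
)

```text
clock: 7.6
position: [0.6307, -0.1517, 0.0746]
ee_rot: [-0.367, 3.119, -0.001]
force: [-0.4, -0.6, -2.5]
width: 0.369
gripper_force: 35.0
```

```bash
python3 - <<'E'
from m import *
a=cap('top','top2');b=cap('side')
cv2.imwrite('pics/side2.png',cv2.resize(b['pixels'][170:290,320:480,::-1],None,fx=4,fy=4,interpolation=cv2.INTER_CUBIC))
W=cloud(a); v,u=np.mgrid[:400,:640]
m=(np.hypot(u-368,v-158)<38)&(W[...,2]>.03)&(W[...,2]<.055)
print(rect(W[m][:,:2]),m.sum(),arm.observe()['position'])
E
```

```text
(array([ 655.2, -100.4]), array([220.5,  56.8]), -4.5) 372 [ 0.63063135 -0.15178188  0.07458953]
```

View pics/side2.png

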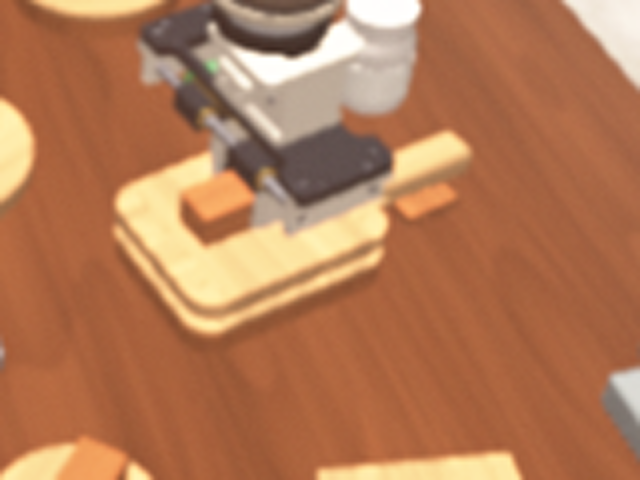

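The side crop shows the squared board just above the squared blade, lined up with it on all sides. I'll make a small correction and set it down.

Emit:
arm_command(
  targets=[
    [[0.0005, 0.002, 0, 0, 0, 0], [0, 0, 0, 0, 0, 0], [0, 0, 0.002, 0, 0, 0], [0, 0, 0.002, 0, 0, 0], [0, 0, 0.001, 0, 0, 0], [0, 0, 0.001, 0, 0, 0], [0, 0, 0.0005, 0, 0, 0], [0, 0, 0, 0, 0, 0]],
  ],
)

```text
clock: 8.7
position: [0.6289, -0.1499, 0.0687]
ee_rot: [-0.367, 3.12, 0.0]
force: [-7.1, 2.5, 13.1]
width: 0.369
gripper_force: 35.0
```

Emit:
arm_command(
  targets=[
    [[0, 0, 0, 0, 0, 0], [0, 0, 0, 0, 0, 0], [0, 0, 0, 0, 0, 0], [0, 0, 0, 0, 0, 0], [0, 0, 0, 0, 0, 0], [0, 0, 0, 0, 0, 0]],
  ],
  jaw=0.08,
)

```text
clock: 9.45
position: [0.6291, -0.1498, 0.0672]
ee_rot: [0.367, -3.12, -0.0]
force: [-0.1, -1.0, 0.2]
width: 0.867
gripper_force: 0.0
```

Emit:
arm_command(
  targets=[
    [[0, 0, -0.01, 0, 0, 0], [0, 0, -0.02, 0, 0, 0], [0, 0, -0.03, 0, 0, 0], [0, 0, -0.04, 0, 0, 0], [0, 0, -0.04, 0, 0, 0], [0, 0, -0.02, 0, 0, 0]],
  ],
)

```text
clock: 10.2
position: [0.63, -0.1501, 0.2307]
ee_rot: [-0.366, 3.116, -0.002]
force: [-0.1, 0.1, 0.1]
width: 0.872
gripper_force: 0.0
```

Emit:
arm_command(
  targets=[
    [[0.016, 0.02, 0, 0, 0, 0], [0.0254, 0.0325, 0, 0, 0, 0], [0.0254, 0.0325, 0, 0, 0, 0], [0.0254, 0.0325, 0, 0, 0, 0], [0.0254, 0.0325, 0, 0, 0, 0], [0.022, 0.028, 0, 0, 0, 0], [0.0128, 0.0169, 0, 0, 0, 0], [0, 0, 0, 0, 0, -0.109], [0, 0, 0, 0, 0, -0.109], [0, 0, 0, 0, 0, 0]],
  ],
  jaw=0.09,
)

```text
clock: 11.45
position: [0.4357, 0.0043, 0.2279]
ee_rot: [-0.703, 3.061, -0.0]
force: [0.4, -0.5, -0.0]
width: 0.984
gripper_force: 0.0
```

```bash
python3 - <<'E'
from m import *
a=cap('top','top3'); W=cloud(a); px=a['pixels']
P=blade(W,(368,158),40,15,.036,.062)[:,:2]; B=meas(W,px,(368,158),30,.064,.09)
print(rect(P),np.round(P.mean(0)*1000,1)); 
if B is not None: print('bar',rect(B[:,:2]),np.median(B[:,2]))
o=arm.observe(); print(o['position'],o['ee_rot'],o['joints'])
E
```

```text
(array([ 619.5, -110.5]), array([158.9,  51.2]), 12.9) [ 618.7 -110.4]
bar (array([ 628.3, -146.5]), array([100.5,  34.5]), 13.1) 0.0738504424793438
[0.43577966 0.00432022 0.22775807] [-6.99989894e-01  3.06173781e+00 -1.18148011e-04] [-1.31705849e-01  1.46496995e-01 -1.05096504e-03  2.03301202e+00
  1.82511779e-04  9.61224048e-01  1.88747062e+00]
```

Emit:
arm_command(
  targets=[
    [[0, 0, 0.03, 0, 0, 0], [0, 0, 0.035, 0, 0, 0], [0, 0, 0.035, 0, 0, 0], [0, 0, 0.03, 0, 0, 0], [0, 0, 0.025, 0, 0, 0], [0, 0, 0.015, 0, 0, 0], [0, 0, 0.01, 0, 0, 0], [0, 0, 0.005, 0, 0, 0], [0, 0, 0, 0, 0, 0]],
  ],
)

```text
clock: 12.62
position: [0.4358, 0.0044, 0.0423]
ee_rot: [-0.703, 3.062, -0.0]
force: [-0.6, -0.7, 0.2]
width: 0.978
gripper_force: 0.0
```

Emit:
arm_command(
  targets=[
    [[0, 0, 0, 0, 0, 0], [0, 0, 0, 0, 0, 0], [0, 0, 0, 0, 0, 0], [0, 0, 0, 0, 0, 0], [0, 0, 0, 0, 0, 0], [0, 0, 0, 0, 0, 0], [0, 0, 0, 0, 0, 0], [0, 0, 0, 0, 0, 0]],
  ],
  jaw=0.02,
  newtons=35,
)

```text
clock: 13.62
position: [0.4358, 0.0043, 0.0423]
ee_rot: [-0.704, 3.062, -0.0]
force: [2.0, -0.6, 0.4]
width: 0.371
gripper_force: 35.0
```

Emit:
arm_command(
  targets=[
    [[0, 0, -0.02, 0, 0, 0], [0, 0, -0.03, 0, 0, 0], [0, 0, -0.04, 0, 0, 0], [0, 0, -0.03, 0, 0, 0], [0, 0, -0.01, 0, 0, 0], [-0.02, 0.007, 0, 0, 0, 0], [-0.035, 0.012, 0, 0, 0, 0], [-0.035, 0.012, 0, 0, 0, 0], [-0.035, 0.012, 0, 0, 0, 0], [-0.035, 0.012, 0, 0, 0, 0]],
  ],
)

```text
clock: 14.88
position: [0.5561, 0.1258, 0.1701]
ee_rot: [0.705, -3.059, -0.0]
force: [0.5, -0.8, -2.0]
width: 0.364
gripper_force: 35.0
```

Emit:
arm_command(
  targets=[
    [[-0.035, 0.011, 0, 0, 0, 0], [-0.03, 0.01, 0, 0, 0, 0], [-0.015, 0.005, 0, 0, 0, 0], [-0.006, 0.001, 0, 0, 0, 0], [0, 0, 0, 0, 0, 0], [0, 0, 0.02, 0, 0, 0], [0, 0, 0.03, 0, 0, 0], [0, 0, 0.03, 0, 0, 0], [0, 0, 0.01, 0, 0, 0], [0, 0, 0, 0, 0, 0]],
  ],
)

```text
clock: 16.12
position: [0.6208, 0.185, 0.0823]
ee_rot: [0.703, -3.061, 0.0]
force: [-0.7, 0.3, -2.2]
width: 0.368
gripper_force: 35.0
```

```bash
python3 - <<'E'
from m import *
a=cap('top','top4'); b=cap('side')
cv2.imwrite('pics/side4.png',cv2.resize(b['pixels'][105:225,280:440,::-1],None,fx=4,fy=4,interpolation=cv2.INTER_CUBIC))
cv2.imwrite('pics/top4c.png',cv2.resize(a['pixels'][100:220,240:440,::-1],None,fx=4,fy=4,interpolation=cv2.INTER_CUBIC))
W=cloud(a); px=a['pixels']
P=blade(W,(368,158),38,15,.036,.052)[:,:2]; B=meas(W,px,(368,158),30,.064,.09)
print(rect(P),np.round(P.mean(0)*1000,1)); 
if B is not None: print('bar',rect(B[:,:2]),np.median(B[:,:2],axis=0))
# re-measure other undisturbed bar for repeatability
B=meas(W,px,(423,210),28,.038,.1); print('small bar',rect(B[:,:2]))
o=arm.observe(); print(o['position'],o['ee_rot'],o['clock'])
E
```

```text
(array([ 565.1, -123.2]), array([49.6, 47.4]), -78.2) [ 564.8 -123.1]
bar (array([ 628.4, -146.7]), array([100.8,  35. ]), 13.0) [ 0.62847097 -0.1457061 ]
small bar (array([ 447. , -337.8]), array([79.8, 35.5]), 47.1)
[0.621826   0.18562707 0.08355788] [-7.03258687e-01  3.06001672e+00  2.41910644e-04] 16.225
```

View pics/side4.png

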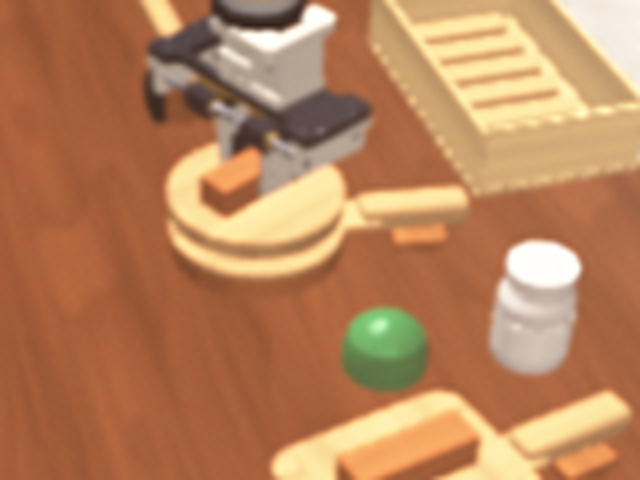

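View pics/top4c.png

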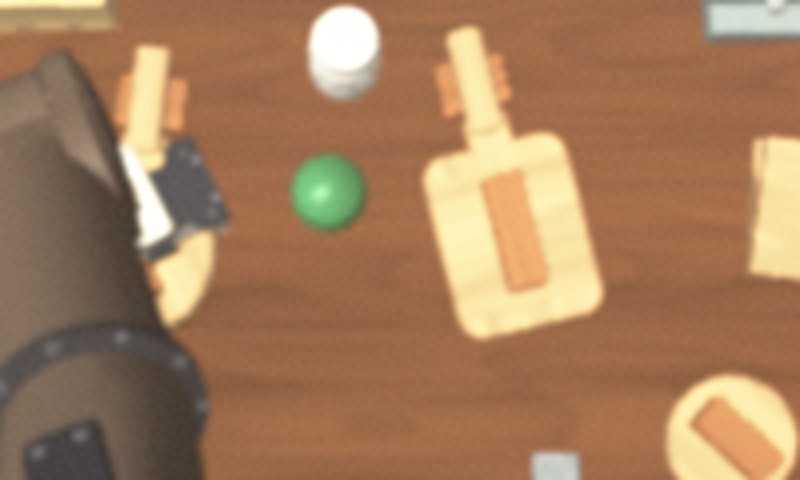

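Side view: the round board hovers about 14 mm above its blade, concentric with it (centre about crop (257,205)). Top view: the squared board lies on its blade. I'll lower the round one now.

Emit:
arm_command(
  targets=[
    [[0, 0, 0.004, 0, 0, 0], [0, 0, 0.004, 0, 0, 0], [0, 0, 0.003, 0, 0, 0], [0, 0, 0.002, 0, 0, 0], [0, 0, 0.001, 0, 0, 0], [0, 0, 0.0005, 0, 0, 0], [0, 0, 0, 0, 0, 0]],
  ],
)

```text
clock: 17.1
position: [0.621, 0.1856, 0.0684]
ee_rot: [0.704, -3.062, -0.0]
force: [-3.4, -1.4, 5.3]
width: 0.368
gripper_force: 35.0
```

Emit:
arm_command(
  targets=[
    [[0, 0, 0, 0, 0, 0], [0, 0, 0, 0, 0, 0], [0, 0, 0, 0, 0, 0], [0, 0, 0, 0, 0, 0], [0, 0, 0, 0, 0, 0], [0, 0, 0, 0, 0, 0]],
  ],
  jaw=0.08,
)

```text
clock: 17.85
position: [0.6211, 0.1856, 0.0677]
ee_rot: [0.704, -3.062, -0.0]
force: [-0.3, 0.4, -0.3]
width: 0.869
gripper_force: 0.0
```

Emit:
arm_command(
  targets=[
    [[0, 0, -0.01, 0, 0, 0], [0, 0, -0.02, 0, 0, 0], [0, 0, -0.03, 0, 0, 0], [0, 0, -0.04, 0, 0, 0], [0, 0, -0.03, 0, 0, 0], [0.005, 0.015, 0, 0, 0, 0], [0.01, 0.03, 0, 0, 0, 0], [0.012, 0.035, 0, 0, 0, 0], [0.012, 0.035, 0, 0, 0, 0], [0.012, 0.035, 0, 0, 0, 0]],
  ],
)

```text
clock: 19.1
position: [0.5078, 0.2993, 0.1973]
ee_rot: [0.705, -3.06, 0.0]
force: [0.1, -0.3, 0.7]
width: 0.873
gripper_force: 0.0
```

Emit:
arm_command(
  targets=[
    [[0.012, 0.035, 0, 0, 0, 0], [0.012, 0.035, 0, 0, 0, 0], [0.012, 0.035, 0, 0, 0, 0], [0.01, 0.025, 0, 0, 0, 0], [0.005, 0.01, 0, 0, 0, 0], [0, 0, 0, 0, 0, 0]],
  ],
)

```text
clock: 19.85
position: [0.4021, 0.4019, 0.1975]
ee_rot: [0.706, -3.061, 0.001]
force: [0.3, -0.8, -0.0]
width: 0.872
gripper_force: 0.0
```

```bash
python3 - <<'E'
from m import *
a=cap('top','top5'); b=cap('side','side5')
W=cloud(a); px=a['pixels']
for s in [(273,163),(368,158)]:
    P=blade(W,s,38,15,.036,.09); c=cv2.minEnclosingCircle((P[:,:2]*1000).astype(np.float32))
    print('board',rect(P[:,:2]),np.round(P[:,:2].mean(0)*1000,1),np.round(c[0],1),c[1]); 
    B=meas(W,px,s,30,.064,.1)
    print(' bar',rect(B[:,:2]),np.median(B[:,2]))
    V=blade(W,s,38,3,.004,.03); print(' lower pts',len(V))
for s in [(278,122),(358,120)]:
    P=meas(W,px,s,16,.030,.045)[:,:2]; print('handle',rect(P))
cv2.imwrite('pics/top5c.png',cv2.resize(px[100:220,220:420,::-1],None,fx=4,fy=4,interpolation=cv2.INTER_CUBIC))
cv2.imwrite('pics/side5c.png',cv2.resize(b['pixels'][130:265,310:450,::-1],None,fx=4.4,fy=4.4,interpolation=cv2.INTER_CUBIC))
o=arm.observe(); print(o['position'],o['clock'])
E
```

```text
board (array([620.8, 187.4]), array([144.8, 144.1]), -45.9) [619.4 186.1] [619.9 187. ] 74.49983215332031
 bar (array([620.9, 187.2]), array([99.4, 35.1]), 23.5) 0.07389866187343963
 lower pts 124
board (array([ 628.1, -146.1]), array([160.1, 124.8]), 12.8) [ 626.9 -145.2] [ 627.  -145.1] 90.86937713623047
 bar (array([ 628.7, -146.2]), array([100.4,  34.4]), 12.9) 0.0734437352273738
 lower pts 155
handle (array([758.8, 166.9]), array([93.9, 29.7]), -6.9)
handle (array([ 768.1, -118.3]), array([93.7, 29.1]), 12.4)
[0.40360258 0.40086294 0.19763554] 19.95
```

View pics/top5c.png

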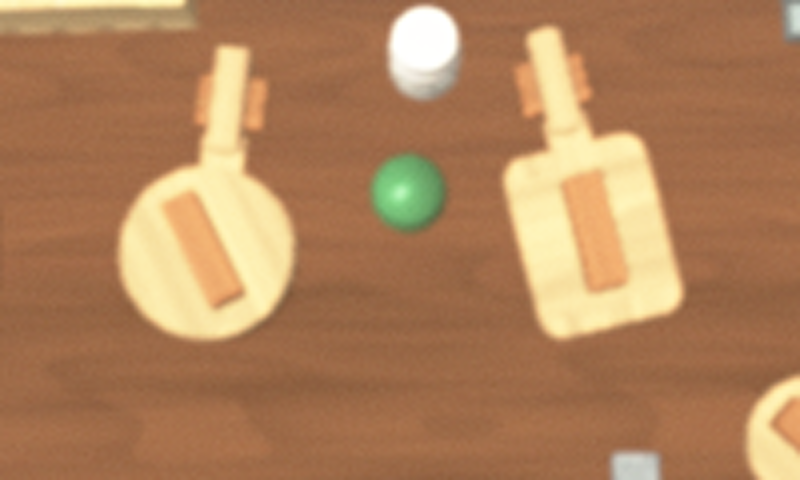

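View pics/side5c.png

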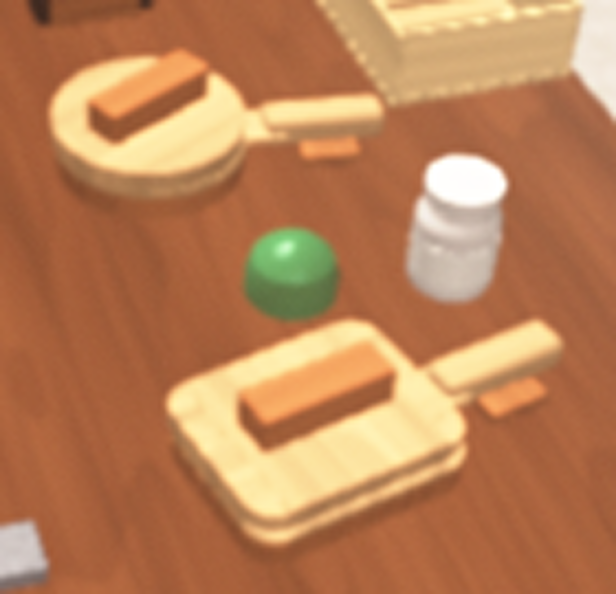

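The round board looks flush, about 1.5 mm off. The squared one may sit about 4 mm toward +y: the side crop shows a small step along the lower near edge, crop (370,500). I'll cross-check with the side camera.

```bash
python3 - <<'E'
from m import *
d=np.load('s1.npz'); b=cap('side'); a=cap('top')
def sel(W,c,r,lo,hi):
    m=(np.hypot(W[...,0]-c[0],W[...,1]-c[1])<r)&(W[...,2]>lo)&(W[...,2]<hi)
    m=m.astype(np.uint8); n,l,st,_=cv2.connectedComponentsWithStats(m); return W[l==1+np.argmax(st[1:,4])]
for n,W1,W2 in [('top',d['wa'],cloud(a)),('side',d['wb'],cloud(b))]:
  for t,c,ang in [('sq',(.6297,-.150),13.2),('ro',(.622,.186),-7.5)]:
    th=np.radians(ang); R=np.array([[np.cos(th),np.sin(th)],[-np.sin(th),np.cos(th)]])
    for k,W,lo,hi,r in [('before blade',W1,.021,.031,.1),('after board',W2,.039,.05,.1),('after bar',W2,.068,.08,.07)]:
        P=(sel(W,c,r,lo,hi)[:,:2]-c)@R.T*1000
        q=P[np.abs(P[:,0])<40]; y=np.percentile(q[:,1],[1,99]); 
        p=P[np.abs(P[:,1])<(50 if k!='after bar' else 10)]; p=p[np.abs(p[:,1])>18] if k!='after bar' else p
        x=np.percentile(p[:,0],[1,99]); print(n,t,k,'y',np.round(y,1),round(y.mean(),1),'x',np.round(x,1),round(x.mean(),1))
E
```

```text
top sq before blade y [-61.   61.4] 0.2 x [-78.5  78.8] 0.1
top sq after board y [-57.5  65.6] 4.0 x [-78.9  77.3] -0.8
top sq after bar y [-12.6  20.8] 4.1 x [-49.   48.1] -0.5
top ro before blade y [-68.4  71. ] 1.3 x [-67.3  67.5] 0.1
top ro after board y [-69.6  71. ] 0.7 x [-69.3  66.1] -1.6
top ro after bar y [-32.1  36.4] 2.2 x [-46.8  37.4] -4.7
side sq before blade y [-66.2  56.7] -4.7 x [-77.   81.6] 2.3
side sq after board y [-62.3  61. ] -0.7 x [-78.1  81.6] 1.7
side sq after bar y [-18.7  16.5] -1.1 x [-48.   49.4] 0.7
side ro before blade y [-74.9  70.9] -2.0 x [-65.9  79.4] 6.8
side ro after board y [-75.7  73.4] -1.2 x [-66.1  69.6] 1.7
side ro after bar y [-38.9  32.1] -3.4 x [-40.7  46. ] 2.7
```

Both cameras put the squared board about 4 mm off in +y. That's within tolerance but not flush, and there is time to fix it. I'll regrip, lift slightly, shift it and set it down again.

Emit:
arm_command(
  targets=[
    [[0, 0, 0, 0, 0, 0.109], [0, 0, 0, 0, 0, 0.109], [-0.003, -0.02, 0, 0, 0, 0], [-0.006, -0.04, 0, 0, 0, 0], [-0.006, -0.04, 0, 0, 0, 0], [-0.006, -0.04, 0, 0, 0, 0], [-0.006, -0.04, 0, 0, 0, 0], [-0.006, -0.04, 0, 0, 0, 0], [-0.006, -0.04, 0, 0, 0, 0], [-0.006, -0.04, 0, 0, 0, 0]],
  ],
  jaw=0.08,
)

```text
clock: 21.3
position: [0.5165, 0.1171, 0.1979]
ee_rot: [-0.368, 3.12, -0.001]
force: [0.1, -0.2, 0.9]
width: 0.875
gripper_force: 0.0
```

Emit:
arm_command(
  targets=[
    [[-0.006, -0.04, 0, 0, 0, 0], [-0.006, -0.04, 0, 0, 0, 0], [-0.006, -0.04, 0, 0, 0, 0], [-0.006, -0.04, 0, 0, 0, 0], [-0.006, -0.04, 0, 0, 0, 0], [-0.006, -0.04, 0, 0, 0, 0], [-0.006, -0.03, 0, 0, 0, 0], [-0.004, -0.018, 0, 0, 0, 0], [0, 0, 0, 0, 0, 0], [0, 0, 0, 0, 0, 0]],
  ],
)

```text
clock: 22.55
position: [0.6272, -0.1476, 0.1976]
ee_rot: [0.369, -3.119, -0.002]
force: [0.5, 1.0, -0.1]
width: 0.871
gripper_force: 0.0
```

Emit:
arm_command(
  targets=[
    [[-0.001, -0.0025, 0.02, 0, 0, 0], [0, 0, 0.03, 0, 0, 0], [0, 0, 0.03, 0, 0, 0], [0, 0, 0.025, 0, 0, 0], [0, 0, 0.014, 0, 0, 0], [0, 0, 0.008, 0, 0, 0], [0, 0, 0, 0, 0, 0], [0, 0, 0, 0, 0, 0]],
  ],
)

```text
clock: 23.55
position: [0.6297, -0.1511, 0.0716]
ee_rot: [-0.367, 3.119, -0.001]
force: [-0.6, -0.2, 0.5]
width: 0.871
gripper_force: 0.0
```

Emit:
arm_command(
  targets=[
    [[0, 0, 0, 0, 0, 0], [0, 0, 0, 0, 0, 0], [0, 0, 0, 0, 0, 0], [0, 0, 0, 0, 0, 0], [0, 0, 0, 0, 0, 0], [0, 0, 0, 0, 0, 0]],
  ],
  jaw=0.02,
  newtons=35,
)

```text
clock: 24.3
position: [0.6291, -0.1509, 0.0707]
ee_rot: [0.367, -3.12, -0.0]
force: [-0.9, 0.1, 0.8]
width: 0.368
gripper_force: 35.0
```

Emit:
arm_command(
  targets=[
    [[0, 0, -0.004, 0, 0, 0], [0, 0, 0, 0, 0, 0], [-0.0005, -0.003, 0, 0, 0, 0], [0, 0, 0, 0, 0, 0], [0, 0, 0, 0, 0, 0], [0, 0, 0, 0, 0, 0]],
  ],
)

```text
clock: 25.05
position: [0.6303, -0.1538, 0.0747]
ee_rot: [0.367, -3.12, -0.0]
force: [0.2, 0.3, -3.4]
width: 0.369
gripper_force: 35.0
```

Emit:
arm_command(
  targets=[
    [[0, 0, 0.002, 0, 0, 0], [0, 0, 0.0015, 0, 0, 0], [0, 0, 0.0008, 0, 0, 0], [0, 0, 0, 0, 0, 0]],
  ],
)

```text
clock: 25.55
position: [0.6302, -0.1538, 0.0707]
ee_rot: [0.367, -3.12, -0.0]
force: [-2.8, 1.0, 2.8]
width: 0.366
gripper_force: 35.0
```

Emit:
arm_command(
  targets=[
    [[0, 0, 0, 0, 0, 0], [0, 0, 0, 0, 0, 0], [0, 0, 0, 0, 0, 0], [0, 0, 0, 0, 0, 0], [0, 0, 0, 0, 0, 0], [0, 0, 0, 0, 0, 0]],
  ],
  jaw=0.08,
)

```text
clock: 26.3
position: [0.6303, -0.1539, 0.0704]
ee_rot: [-0.367, 3.12, 0.0]
force: [-0.7, 0.7, -0.2]
width: 0.871
gripper_force: 0.0
```

Emit:
arm_command(
  targets=[
    [[0, 0, -0.01, 0, 0, 0], [0, 0, -0.02, 0, 0, 0], [0, 0, -0.03, 0, 0, 0], [0, 0, -0.04, 0, 0, 0], [0.01, 0.01, -0.03, 0, 0, 0], [0.035, 0.015, 0, 0, 0, 0], [0.04, 0.02, 0, 0, 0, 0], [0.04, 0.02, 0, 0, 0, 0], [0.04, 0.02, 0, 0, 0, 0], [0.03, 0.01, 0, 0, 0, 0]],
  ],
)

```text
clock: 27.55
position: [0.4169, -0.1062, 0.2011]
ee_rot: [-0.368, 3.119, 0.0]
force: [0.7, 0.2, 0.5]
width: 0.87
gripper_force: 0.0
```

```bash
python3 - <<'E'
from m import *
a=cap('top','top6'); b=cap('side'); W=cloud(a); px=a['pixels']
for s in [(273,163),(368,158),(423,210)]:
    lo=.064 if s[1]<200 else .038
    B=meas(W,px,s,30,lo,.1); print('bar',rect(B[:,:2]),np.median(B[:,2]))
cv2.imwrite('pics/side6c.png',cv2.resize(b['pixels'][130:265,310:450,::-1],None,fx=4.4,fy=4.4,interpolation=cv2.INTER_CUBIC))
o=arm.observe(); print(o['position'],o['clock'])
E
```

```text
bar (array([621.1, 187.4]), array([99.6, 35. ]), 24.2) 0.07407977667059318
bar (array([ 629.5, -150.2]), array([99.9, 34.4]), 13.2) 0.07369685436715401
bar (array([ 447.4, -337.9]), array([80.6, 35.4]), 47.2) 0.047978471764859365
[ 0.41545488 -0.10658722  0.20101862] 27.65
```

View pics/side6c.png

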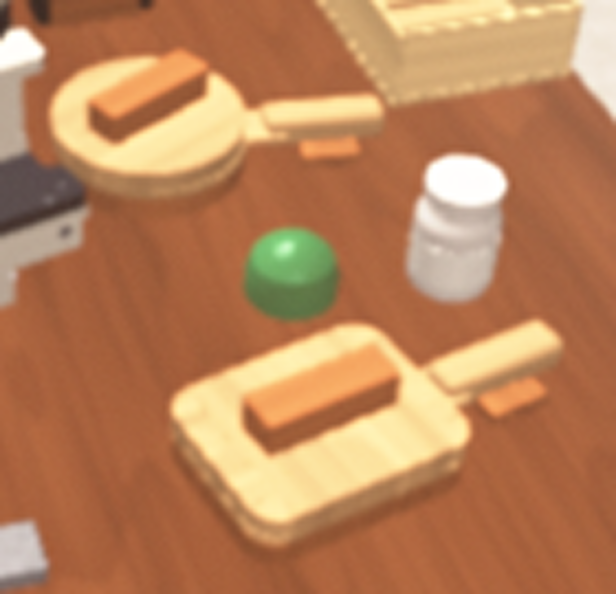

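The side crop now shows both boards flush and flat: the squared one around (320,430), the round one around (150,120). The gripper is touching nothing, so I'm handing in.

```bash
python3 -c "
from cell import arm
print(arm.sign_off())"
```

```text
the job is handed in; nothing more can be done
None
```

Job handed in at about 28 s: the round and squared top boards lie flat on their matching blades, each measured within about 2 mm of centre; the small board, the red look-alikes and the other items were not touched.

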